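# Tighten the tester's cover nuts across, in steps, with the wing-nut wrench

### The job

Using the red-handled slotted wrench, turn the tester cover's two brass wing nuts clockwise until their wings point at the cover's centre, as the steel pair's already do; to pull the cover down evenly, turn one brass nut only half-way first, then cross to the opposite one and bring it home, then go back and finish the first. Keep the gripper itself off the tester, and at the end leave the red wrench standing upright by itself on the bench.

Things in the scene. Friction and masses are not known exactly. Their poses are not given: they have to be found in the camera images.
- tester: Round steel pressure tester fixed to the bench, 220 mm across; origin: centre of its underside. Its flat cover's top face is 80 mm up. On it, on a circle of 75 mm radius, stand 4 wing nuts: brass on the tester's +x and -x, steel (already tight) on +y and -y. Each: wings 56 mm over the tips, 6 mm thick, 10 to 34 mm above the cover; hub 16 mm high. Central brass disc holder 52 mm wide, 18 mm high.
- nut_a (a joint): Brass wing nut on the tester's +x axis. Value: rad turned clockwise seen from above; the line of its wings has yaw (tester's yaw + 1.05 - value). Loose 0 to 0.12, half-way about 0.55, home 1.05 (wings point at the cover's centre), hard stop 1.15. It turns about its upright axis with a steady drag of 0.12 N m, stays where it is left and keeps its height.
- nut_b (a joint): Brass wing nut on the tester's -x axis, opposite nut_a and like it in everything: same value, same wing yaw (tester's yaw + 1.05 - value), home 1.05, hard stop 1.15.
- wrench_grip (a point): Red 26 mm square grip, sides along its x, y, of the loose upright wrench (115 mm, 0.25 kg); on its axis, 85 mm above its lower end; red from 60 mm up. Below: 2 blades 56 mm long (along x), 34 mm over both, slot 24 wide, 24 deep. Set it over a nut, x along the wings, lower end 18 mm above the cover; it turns 0.33 rad from aligned before it drives the nut. The blue round-socket wrench does not fit.
There are look-alikes about, which are no part of the job. Leave any pink look-alike of the part that bears wrench_grip alone.

How it is judged (in metres and radians):
On the way, in this order (a step that is already met when the one before it is completed fails the run):
1. one brass nut has been turned about half-way (0.28 to 0.78 rad) ((value of joint nut_a between 0.28 and 0.78 rad or value of joint nut_b between 0.28 and 0.78 rad)), for 0.2 s.
2. a brass nut is home (past 0.84 rad) while the other is at least part-way (past 0.28 rad) (((value of joint nut_a above 0.84 rad and value of joint nut_b above 0.28 rad) or (value of joint nut_b above 0.84 rad and value of joint nut_a above 0.28 rad))), for 0.2 s.
At the end, for the whole second after the job is handed in: both brass nuts are turned past 0.84 rad (wings within 12 degrees of pointing at the cover's centre, or on to the stop), and the red wrench stands upright (within 10 degrees) on the bench by itself, its grip point 70 to 100 mm above the bench (value of joint each of nut_a, nut_b above 0.84 rad and angle between wrench_grip's own z axis and vertical below 0.17 rad and height (world z) of wrench_grip between 0.07 and 0.1 m); the robot touches nothing.
It fails at once if one brass nut is past 0.80 rad while the other has not yet reached 0.28 rad ((value of joint nut_a above 0.8 rad and value of joint nut_b below 0.28 rad) or (value of joint nut_b above 0.8 rad and value of joint nut_a below 0.28 rad)).
It fails at once if the gripper or arm itself presses on the tester or its nuts with more than 2 N (contact force between any of the fingers, the arm and tester above 2 N).
It also fails if it takes over 64 s, if anything falls off the work surface, if the arm or the gripper's body presses on something with over 40 N, if the wrist force passes 120 N, or if a joint passes its speed limit or range.

### The arm

A 6-joint arm with a two-finger parallel gripper is mounted at the origin on the work surface. World frame = base frame: x ahead of the robot, y to its left, z up, the work surface at z = 0. Lengths are in mm, angles in rad, forces in N, time in s.
With the tool pointing down it reaches from about 350 to 975 mm from the base axis. Payload 7.1 kg.
Tool frame: the origin (TCP) lies at the very end of the fingers, on their centre line; the grasp point (between the pads) lies ctrl.hold_point_z behind it (ctrl.hold_point_z is the distance from the TCP to the grasp point, in mm); z points along the fingers, y is the line along which they close (so a half turn about z gives the same grasp; the last joint's range is limited). The gripper opens to 88 mm and grips with 3 to 60 N. Pads are 20 mm wide; open, the fingers measure 115 mm over their backs; the gripper's body (75 mm by 178 mm) begins 61 mm behind the grasp point.
Start: joints at [1.213, 0.423, 1.63, -0, 1.089, -0.019], TCP at [207.69, 589.465, 222.675] pointing down, gripper open.
Joint ranges: [-3, 3], [-0.9, 2.11], [0.09, 2.58], [-1.31, 4.45], [0.11, 2.69], [-2.54, 2.54]. Speed limits (rad/s): [2.39, 2.39, 3.01, 3.14, 3.14, 3.14].

### API

Orientations are given as a rotation vector (axis times angle).
In Python, from workcell import ctrl gives the robot as it stands. The module is installed in compiled form; this text tells all that it offers.
- The arm moves only by the shell command python3 -m creep 'ROWS'. ROWS is JSON, a list of rows, each an object with "translation": the shift along the tool's x, y, z in mm, a list of three; "angular": the turn, a rotation vector about the tool's x, y, z in rad, a list of three; "jaw": the opening, from 0 (shut) to 1 (fully open). A call has exactly 8 rows; each row is the pose to reach, as a shift and turn from the pose commanded when the call began, along the tool's axes at that moment; what a row does not reach only later rows make up. A row lasts 1/8 s, in which the tool goes at most 62.5 mm and 10.7 degrees, less where a joint would pass 70% of its speed; a pose out of reach is approached as far as the arm can. A call with a gripper value outside its range is refused whole. The fingers move at their own pace and stop on an object; the grip force is fixed at half the most. Time passes only in rows, so rows that repeat a pose let the fingers close, or fill a call up. It gives the time, the measured TCP pose, the force, the opening and the grip force at its end, in the units of the state.
- ctrl.get_obs(): the state, without advancing time (a new reading comes with each control period).
- ctrl.get_image(name): name is "scene" or "top" or "wrist"; returns the picture (400x640x3 uint8, red, green, blue); there is no depth.
- ctrl.camera_info(name): a dict with "camera_matrix" (3x3 intrinsics, pixels), "world_from_camera" (4x4, takes a point from camera to world coordinates). Camera axes: x right, y up, looking along -z (the intrinsics and any distortion apply to the point x, -y, -z); pixel columns grow to the right and rows downward; lengths in mm; the calibration is good to about 2 mm. The wrist camera is an equidistant fisheye: a pixel r from the principal point sees the ray r / f radians off the axis. A picture is of the moment at which its call begins: read the wrist's pose just before it. camera_info takes no time and is no camera call; for the wrist camera it gives the pose at the moment of the call.
- ctrl.close_job(): hands the job in; it is judged then, once.
Trained networks look in the newest picture that a camera, given by its name, has taken for a name from the list of things; names that differ only in an ending like _2 or _b are one class to them, and where a whole thing is asked for, a point or a joint stands for the part that bears it (a point fixed in the world has none). Each returns a list of dicts, best first, with "score" (0 to 1); they miss things now and then, are a little off and sometimes report something else, mostly with a low value. They report only what shows in the picture. A call takes as long as a camera call. They do not tell look-alikes from the thing itself.
- ctrl.look_for(camera, label): "rect" ([left, top, right, bottom] in pixels, round what is visible of it).
The state is a dict: "t": time; "qpos": joint angles; "qvel": joint speeds; "joint_torque": joint torques, N m; "ee_pos": TCP position; "orientation": TCP orientation; "ft_force": force on the tool from outside, world axes, zero at the start; "moment": the same for the moment, N m; "width": finger opening in mm; "grasp_force": force on a finger pad.
Only numpy, scipy, OpenCV 4.12 (cv2) and the standard library are available. Lean on these libraries where they do the work, as an engineer would, in place of code of your own. Each camera call takes 0.05 s, during which the arm holds its last target. There are 200 camera calls.

## Working session

There is one attempt and no reset: what is moved stays moved. The work goes in short steps, Python scripts to look and compute and a shell command to move; the robot and the scene stay as the last step left them, time stands still between calls to the robot, and variables do not carry over. Pictures are saved under pics/ and viewed, at most 10 in all, crops included, and the job is handed in when it is done.

```bash
mkdir -p pics
cat > h.py <<'E'
import numpy as np, cv2
from workcell import ctrl
from scipy.spatial.transform import Rotation as R
def snap(n,f):
    im=ctrl.get_image(n); cv2.imwrite('pics/'+f,im[:,:,::-1]); return im
def ray(n,u,v):
    c=ctrl.camera_info(n);K=np.array(c['camera_matrix']);T=np.array(c['world_from_camera'])
    x=(u-K[0,2])/K[0,0];y=(v-K[1,2])/K[1,1]
    if n=='wrist':
        r=np.hypot(x,y);s=np.sin(r)/r if r>1e-9 else 1;d=np.array([x*s,-y*s,-np.cos(r)])
    else: d=np.array([x,-y,-1])
    return T[:3,3],T[:3,:3]@d
def at(n,u,v,z):
    o,d=ray(n,u,v); return (o+d*(z-o[2])/d[2]).round(1)
E
python3 - <<'E'
from h import *
for n in('top','scene'):
    snap(n,n+'1.png')
    for l in('tester','nut_a','wrench_grip'):print(n,l,ctrl.look_for(n,l))
    print(ctrl.camera_info(n))
o=ctrl.get_obs();print(o,ctrl.hold_point_z)
E
```

```text
top tester [{'rect': [355.5, 159.1, 446.7, 245.1], 'score': 0.75}]
top nut_a [{'rect': [383.8, 165.4, 406.2, 175.9], 'score': 0.6}, {'rect': [400.4, 227.3, 417.8, 234.4], 'score': 0.57}]
top wrench_grip [{'rect': [205.2, 191.6, 231.3, 215.0], 'score': 0.72}, {'rect': [184.7, 227.3, 209.6, 248.9], 'score': 0.55}]
{'camera_matrix': array([[456.53756546,   0.        , 319.16628552],
       [  0.        , 456.53756546, 197.00123117],
       [  0.        ,   0.        ,   1.        ]]), 'world_from_camera': array([[ 2.28926701e-02,  9.91697269e-01, -1.26540317e-01,
         4.20783944e+02],
       [-9.99735551e-01,  2.24324732e-02, -5.06078768e-03,
         1.27450298e+02],
       [-2.18015705e-03,  1.26622708e-01,  9.91948555e-01,
         1.20242282e+03],
       [ 0.00000000e+00,  0.00000000e+00,  0.00000000e+00,
         1.00000000e+00]])}
scene tester [{'rect': [180.6, 139.4, 277.9, 233.6], 'score': 0.64}]
scene nut_a [{'rect': [220.2, 139.2, 242.8, 154.8], 'score': 0.66}, {'rect': [209.5, 187.3, 233.8, 205.9], 'score': 0.51}]
scene wrench_grip [{'rect': [442.4, 177.7, 469.6, 221.1], 
[... 600 characters left out ...]
00]])}
{'t': 0.4, 'qpos': array([ 1.21296336e+00,  4.23203953e-01,  1.62998945e+00, -1.72142651e-05,
        1.08859631e+00, -1.90133746e-02]), 'qvel': array([-0.00036312, -0.00102677, -0.00206676, -0.00065797, -0.00030737,
       -0.00051338]), 'joint_torque': array([-1.06380348e-04, -5.44021547e+01, -2.73660600e+01,  6.42732996e-02,
        1.89287000e-02, -3.06640993e-05]), 'ee_pos': array([207.69437115, 589.39801369, 222.5748972 ]), 'orientation': array([-5.29658413e-01, -3.09659950e+00,  3.08554347e-04]), 'ft_force': array([ 0.01470912, -0.61567312, -0.22458278]), 'moment': array([ 0.06349994, -0.02557896, -0.0053973 ]), 'grasp_force': 0.0, 'width': 88.08378657002567} 18.700000000000003
```

View pics/top1.png

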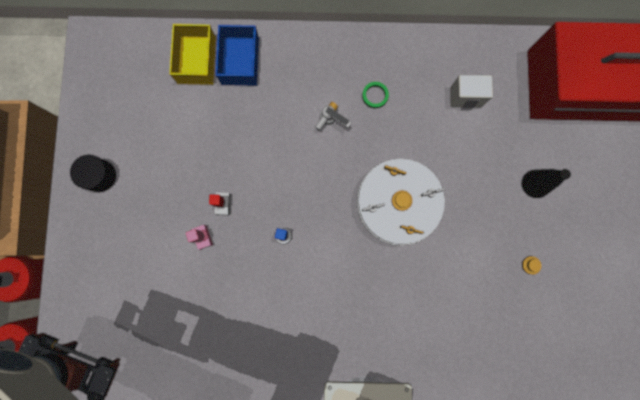

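View pics/scene1.png

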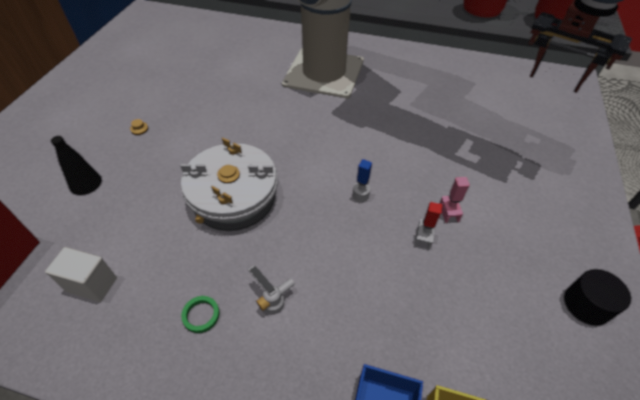

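The top view shows the red wrench at (216,200), the pink one at (197,236) and the tester at (401,202), with brass nuts at (394,170) and (411,230). In the scene view the red wrench is at (432,215).

Run:
```python
from h import *
im=ctrl.get_image('top');a=im.astype(int)
hsv=cv2.cvtColor(im,cv2.COLOR_RGB2HSV)
def blob(m,box):
    M=np.zeros(m.shape,bool);l,t,r,b=box;M[t:b,l:r]=m[t:b,l:r];v,u=np.nonzero(M);return u,v
H,S,V=[hsv[...,i].astype(int) for i in range(3)]
red=((H<6)|(H>174))&(S>170)&(V>90)
u,v=blob(red,(200,185,235,220));print('red',len(u),u.mean(),v.mean(),at('top',u.mean(),v.mean(),105))
white=(S<40)&(V>140)
u,v=blob(white,(207,187,235,220));P=np.array([at('top',a,b,24) for a,b in zip(u,v)]);print('blades',len(u),cv2.minAreaRect(P[:,:2].astype(np.float32)),P.mean(0))
br=(H>8)&(H<28)&(S>110)
for n,box in(('n1',(375,158,415,182)),('n2',(395,220,428,242)),('c',(385,185,418,215))):
    u,v=blob(br,box);P=np.array([at('top',a,b,80+(34 if n!='c' else 18)) for a,b in zip(u,v)])[:,:2]
    w,E=np.linalg.eigh(np.cov(P.T));print(n,len(u),P.mean(0),np.arctan2(E[1,1],E[0,1]),np.sqrt(w))
# scene
ims=ctrl.get_image('scene');h2=cv2.cvtColor(ims,cv2.COLOR_RGB2HSV).astype(int)
r2=((h2[...,0]<6)|(h2[...,0]>174))&(h2[...,1]>170)&(h2[...,2]>90)
u,v=blob(r2,(415,190,445,235));print('scene red',u.mean(),v.mean(),at('scene',u.mean(),v.mean(),90))
def big(n,i,b,f):
    l,t,r,bb=b;cv2.imwrite('pics/'+f,cv2.resize(i[t:bb,l:r,::-1],None,fx=6,fy=6,interpolation=cv2.INTER_CUBIC))
A=cv2.resize(im[150:250,350:455,::-1],None,fx=4,fy=4,interpolation=cv2.INTER_CUBIC)
B=cv2.resize(im[180:255,180:240,::-1],None,fx=5.333,fy=5.3333,interpolation=cv2.INTER_CUBIC)
cv2.imwrite('pics/crop.png',np.hstack([A[:400],B[:400]]))
```

```text
red 94 214.53191489361703 199.70212765957447 [548.5 386.3 105. ]
blades 141 ((548.0811767578125, 388.6839599609375), (40.77828598022461, 87.42736053466797), 82.50621795654297) [547.0858156  387.62056738  24.        ]
n1 72 [628.5875 -46.7375] 1.3038438461151163 [ 4.11330139 11.97390406]
n2 60 [486.79833333 -85.72666667] 1.3204473669735899 [ 3.49789864 11.0141702 ]
c 298 [558.48993289 -67.85704698] 2.135459022906946 [11.76337331 12.08214663]
scene red 435.17241379310343 208.0948275862069 [533.8 389.3  90. ]
```

View pics/crop.png

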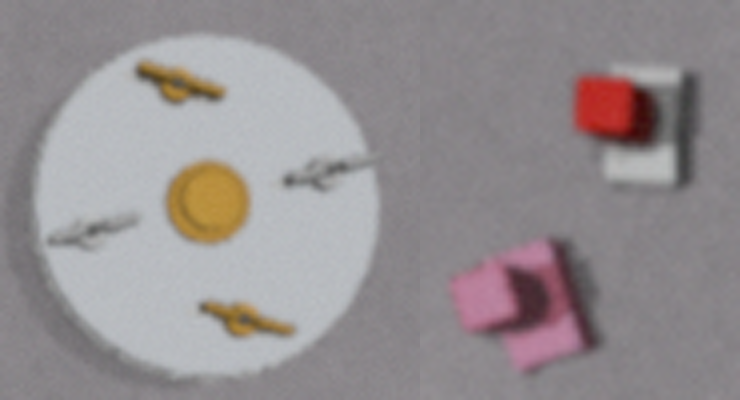

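```bash
cat >> h.py <<'E'
def go(x,y,z,yaw):
    "yaw = world yaw of tool y; print the shift/turn in tool axes"
    o=ctrl.get_obs();R0=R.from_rotvec(o['orientation'])
    G=R.from_matrix(np.array([[np.sin(yaw),np.cos(yaw),0],[-np.cos(yaw),np.sin(yaw),0],[0,0,-1]]).astype(float)) 
    G=R.from_matrix(np.column_stack([[-np.sin(yaw),np.cos(yaw),0],[0,0,0],[0,0,0]])+0) if 0 else G
    p=R0.inv().apply(np.array([x,y,z])-o['ee_pos'])
    print('t',round(o['t'],2),'trans',p.round(1),'ang',(R0.inv()*G).as_rotvec().round(3))
def here():
    o=ctrl.get_obs();M=R.from_rotvec(o['orientation']).as_matrix()
    print('t',round(o['t'],2),'tcp',o['ee_pos'].round(1),'yaw_y',np.arctan2(M[1,1],M[0,1]).round(3),'tilt',np.arccos(-M[2,2]).round(3),'F',o['ft_force'].round(1),'M',o['moment'].round(2),'w',round(o['width'],1),'g',round(o['grasp_force'],1),'q',o['qpos'].round(2))
E
python3 - <<'E'
from h import *
here()
go(547,387,220,0.0)
go(547,387,220,1.2319)
E
```

```text
t 0.5 tcp [207.7 589.4 222.7] yaw_y 1.232 tilt 0.0 F [ 0.4 -0.1  0.7] M [ 0.03 -0.01  0.02] w 88.1 g 0.0 q [ 1.21  0.42  1.63 -0.    1.09 -0.02]Traceback (most recent call last):
  File "<stdin>", line 3, in <module>
  File "h.py", line 18, in go
    G=R.from_matrix(np.array([[np.sin(yaw),np.cos(yaw),0],[-np.cos(yaw),np.sin(yaw),0],[0,0,-1]]).astype(float))
  File "scipy/spatial/transform/_rotation.pyx", line 1143, in scipy.spatial.transform._rotation.Rotation.from_matrix
ValueError: Non-positive determinant (left-handed or null coordinate frame) in rotation matrix 0: [[ 0.  1.  0.]
 [-1.  0.  0.]
 [ 0.  0. -1.]].
```

```bash
python3 - <<'E'
L=open('h.py').read().split('\n')
L=[l for l in L if not l.strip().startswith('G=R.from_matrix(np.column')]
L=['    G=R.from_matrix([[-np.sin(yaw),np.cos(yaw),0],[np.cos(yaw),np.sin(yaw),0],[0,0,-1]])' if l.strip().startswith('G=') else l for l in L]
open('h.py','w').write('\n'.join(L))
E
python3 - <<'E'
from h import *
go(547,387,220,0.0)
E
```

```text
t 0.5 trans [-387.3  -78.1    2.7] ang [-0.     0.     1.232]
```

```bash
python3 -m creep '[{"translation":[-60,-12,0],"angular":[0,0,0.18],"jaw":1},{"translation":[-120,-24,0],"angular":[0,0,0.36],"jaw":1},{"translation":[-180,-36,0],"angular":[0,0,0.54],"jaw":1},{"translation":[-240,-48,1],"angular":[0,0,0.72],"jaw":1},{"translation":[-300,-60,2],"angular":[0,0,0.9],"jaw":1},{"translation":[-355,-71,2],"angular":[0,0,1.08],"jaw":1},{"translation":[-387,-78,3],"angular":[0,0,1.232],"jaw":1},{"translation":[-387,-78,3],"angular":[0,0,1.232],"jaw":1}]'
python3 - <<'E'
from h import *
here(); c=ctrl.camera_info('wrist'); im=snap('wrist','w1.png'); print(c)
E
```

```text
t: 1.5
ee_pos: [548.6, 385.7, 219.4]
orientation: [2.225, 2.217, 0.0]
ft_force: [-0.4, 1.1, 0.5]
width: 87.5
grasp_force: 0.0
t 1.5 tcp [548.6 385.7 219.4] yaw_y -0.004 tilt 0.0 F [-0.4  1.1  0.5] M [-0.1   0.03  0.02] w 87.5 g 0.0 q [ 0.6   0.49  1.52 -0.    1.12  0.6 ]
{'camera_matrix': array([[309.70691629,   0.        , 322.24655487],
       [  0.        , 309.70691629, 197.05736408],
       [  0.        ,   0.        ,   1.        ]]), 'world_from_camera': array([[ 9.99994343e-01,  3.29969563e-03,  6.53341201e-04,
         5.48534727e+02],
       [-3.34992891e-03,  9.59326486e-01,  2.82279065e-01,
         4.63855531e+02],
       [ 3.04667480e-04, -2.82279657e-01,  9.59332113e-01,
         3.81401485e+02],
       [ 0.00000000e+00,  0.00000000e+00,  0.00000000e+00,
         1.00000000e+00]])}
```

View pics/w1.png

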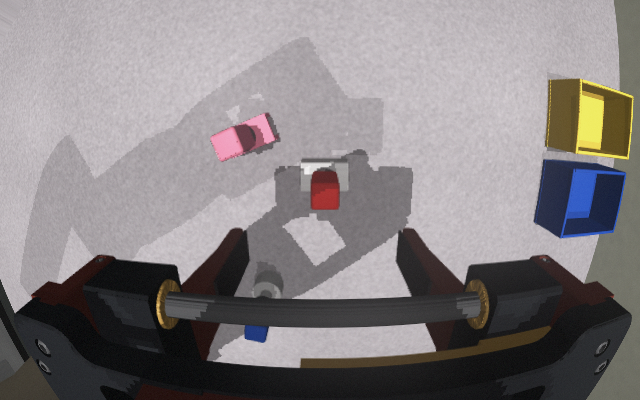

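Wrist view: the red wrench's top face is at about (325,198), its blades at (325,172); pink is well aside at (245,137). The wrench stands squarely between the fingers.

Run:
```python
from h import *
im=cv2.imread('pics/w1.png');h=cv2.cvtColor(im,cv2.COLOR_BGR2HSV).astype(int)
m=((h[...,0]<8)|(h[...,0]>172))&(h[...,1]>120)
m[:, :290]=0;m[:,360:]=0;m[:155]=0;m[225:]=0
for r in range(166,214,3):
    c=np.nonzero(m[r])[0]
    if len(c):print(r,c[0],c[-1],h[r,325,2],end=' | ')
v,u=np.nonzero(m);b=[u.min(),v.max(),u.max()]
print()
for p in((311,211),(340,211),(312,182),(338,182)):print(p,at('wrist',*p,115))
for p in((301.5,190.5),(348.5,190.5),(301.5,160),(348,160)):print(p,at('wrist',*p,24),at('wrist',*p,0))
```

```text
172 314 335 88 | 175 313 336 91 | 178 312 336 91 | 181 312 337 92 | 184 311 338 122 | 187 311 338 132 | 190 311 338 158 | 193 311 338 164 | 196 311 338 166 | 199 311 338 164 | 202 311 338 162 | 205 311 338 162 | 208 312 337 151 | 
(311, 211) [536.7 373.1 115. ]
(340, 211) [563.1 373.1 115. ]
(312, 182) [537.8 400.3 115. ]
(338, 182) [560.9 400.3 115. ]
(301.5, 190.5) [522.  367.8  24. ] [520.3 361.3   0. ]
(348.5, 190.5) [578.3 367.8  24. ] [580.4 361.3   0. ]
(301.5, 160) [522.6 404.8  24. ] [521.  400.7   0. ]
(348, 160) [577.  404.8  24. ] [579.  400.8   0. ]
```

```bash
python3 -m creep '[{"translation":[1,1,55],"angular":[0,0,0],"jaw":1},{"translation":[1,1,110],"angular":[0,0,0],"jaw":1},{"translation":[1,1,145],"angular":[0,0,0],"jaw":1},{"translation":[1,1,153],"angular":[0,0,0],"jaw":1},{"translation":[1,1,153],"angular":[0,0,0],"jaw":1},{"translation":[1,1,153],"angular":[0,0,0],"jaw":0.2},{"translation":[1,1,153],"angular":[0,0,0],"jaw":0.2},{"translation":[1,1,153],"angular":[0,0,0],"jaw":0.2}]'
python3 -m creep '[{"translation":[0,0,0],"angular":[0,0,0],"jaw":0.2},{"translation":[0,0,0],"angular":[0,0,0],"jaw":0.2},{"translation":[0,0,-40],"angular":[0,0,0],"jaw":0.2},{"translation":[0,0,-80],"angular":[0,0,0],"jaw":0.2},{"translation":[0,0,-120],"angular":[0,0,0],"jaw":0.2},{"translation":[0,0,-150],"angular":[0,0,0],"jaw":0.2},{"translation":[0,0,-150],"angular":[0,0,0],"jaw":0.2},{"translation":[0,0,-150],"angular":[0,0,0],"jaw":0.2}]'
python3 - <<'E'
from h import *
here(); go(628.6,-46.7,230,1.31);go(487,-86,230,1.31)
E
```

```text
t: 2.55
ee_pos: [548.2, 388.5, 67.7]
orientation: [2.221, 2.221, 0.002]
ft_force: [-1.0, 0.3, 0.2]
width: 61.4
grasp_force: 0.0
t: 3.55
ee_pos: [547.2, 387.8, 215.5]
orientation: [-2.221, -2.221, 0.003]
ft_force: [0.3, 0.1, -0.2]
width: 17.5
grasp_force: 0.0
t 3.55 tcp [547.2 387.8 215.5] yaw_y -0.0 tilt 0.002 F [ 0.3  0.1 -0.2] M [-0.09  0.1  -0.01] w 17.5 g 0.0 q [ 0.6   0.5   1.53 -0.    1.12  0.6 ]
t 3.55 trans [-434.5   81.4  -14.2] ang [-0.002 -0.    -1.31 ]
t 3.55 trans [-473.8  -60.2  -14. ] ang [-0.002 -0.    -1.31 ]
```

The lift started before the fingers had closed, so the grasp missed. I'm looking at where the wrench stands now.

Run:
```python
from h import *
im=snap('wrist','w2.png')
h=cv2.cvtColor(im,cv2.COLOR_RGB2HSV).astype(int)
m=((h[...,0]<8)|(h[...,0]>172))&(h[...,1]>120)
m[:, :270]=0;m[:,380:]=0;m[:130]=0;m[225:]=0
for r in range(160,225,4):
    c=np.nonzero(m[r])[0]
    if len(c):print(r,c[0],c[-1],end=' | ')
```

```text
176 315 337 | 180 314 338 | 184 313 338 | 188 313 340 | 192 313 340 | 196 313 340 | 200 313 340 | 204 313 340 | 208 313 340 | 212 314 338 |
```

View pics/w2.png

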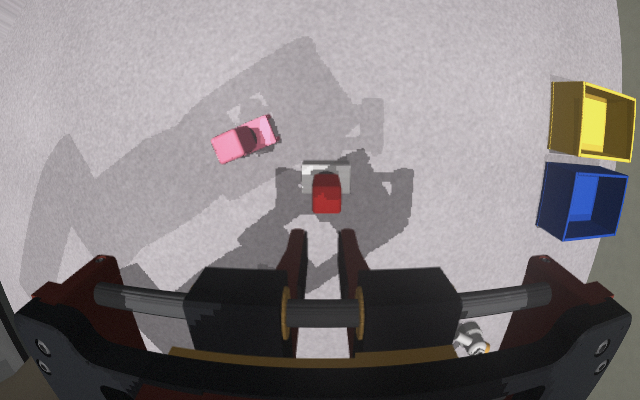

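The wrench still stands where it was, its red grip centred at (326,192). I'll open, go down again and let the fingers close fully.

```bash
python3 -m creep '[{"translation":[-1,2,0],"angular":[0,0,0],"jaw":0.9},{"translation":[-1,2,0],"angular":[0,0,0],"jaw":0.9},{"translation":[-1,2,0],"angular":[0,0,0],"jaw":0.9},{"translation":[-1,2,20],"angular":[0,0,0],"jaw":0.9},{"translation":[-1,2,50],"angular":[0,0,0],"jaw":0.9},{"translation":[-1,2,90],"angular":[0,0,0],"jaw":0.9},{"translation":[-1,2,130],"angular":[0,0,0],"jaw":0.9},{"translation":[-1,2,150],"angular":[0,0,0],"jaw":0.9}]'
python3 -m creep '[{"translation":[0,0,0],"angular":[0,0,0],"jaw":0.2},{"translation":[0,0,0],"angular":[0,0,0],"jaw":0.2},{"translation":[0,0,0],"angular":[0,0,0],"jaw":0.2},{"translation":[0,0,0],"angular":[0,0,0],"jaw":0.2},{"translation":[0,0,0],"angular":[0,0,0],"jaw":0.2},{"translation":[0,0,0],"angular":[0,0,0],"jaw":0.2},{"translation":[0,0,0],"angular":[0,0,0],"jaw":0.2},{"translation":[0,0,0],"angular":[0,0,0],"jaw":0.2}]'
python3 - <<'E'
from h import *
here()
E
```

```text
t: 4.6
ee_pos: [548.0, 386.1, 63.2]
orientation: [-2.221, -2.221, 0.007]
ft_force: [0.4, -1.2, -0.3]
width: 79.0
grasp_force: 0.0
t: 5.6
ee_pos: [549.9, 387.3, 66.9]
orientation: [2.221, 2.221, 0.0]
ft_force: [-0.5, -0.0, 2.2]
width: 25.9
grasp_force: 30.0
t 5.6 tcp [549.9 387.3  66.9] yaw_y -0.0 tilt 0.0 F [-0.5 -0.   2.2] M [-0.18  0.12  0.01] w 25.9 g 30.0 q [ 0.6   0.68  1.6  -0.    0.86  0.6 ]
```

```bash
python3 -m creep '[{"translation":[0,0,-50],"angular":[0,0,0],"jaw":0.2},{"translation":[-10,0,-105],"angular":[0,0,0],"jaw":0.2},{"translation":[-50,8,-140],"angular":[0,0,-0.12],"jaw":0.2},{"translation":[-105,20,-163],"angular":[0,0,-0.3],"jaw":0.2},{"translation":[-165,32,-163],"angular":[0,0,-0.48],"jaw":0.2},{"translation":[-225,44,-163],"angular":[0,0,-0.66],"jaw":0.2},{"translation":[-285,56,-163],"angular":[0,0,-0.84],"jaw":0.2},{"translation":[-345,68,-163],"angular":[0,0,-1.02],"jaw":0.2}]'
python3 - <<'E'
from h import *
here();go(630,-47,225,1.31)
E
```

```text
t: 6.6
ee_pos: [617.0, 43.5, 229.2]
orientation: [-0.857, -3.022, 0.0]
ft_force: [0.7, 0.3, -1.6]
width: 26.0
grasp_force: 30.0
t 6.6 tcp [617.   43.5 229.2] yaw_y 1.018 tilt 0.001 F [ 0.7  0.3 -1.6] M [ 0.04 -0.02  0.07] w 26.0 g 30.0 q [ 0.05  0.41  1.64  0.    1.1  -0.97]
t 6.6 trans [-58.5 -70.2   4.2] ang [-0.    -0.001 -0.292]
```

```bash
python3 -m creep '[{"translation":[-30,-36,2],"angular":[0,0,-0.15],"jaw":0.2},{"translation":[-58,-70,4],"angular":[0,0,-0.29],"jaw":0.2},{"translation":[-58,-70,4],"angular":[0,0,-0.29],"jaw":0.2},{"translation":[-58,-70,4],"angular":[0,0,-0.29],"jaw":0.2},{"translation":[-58,-70,4],"angular":[0,0,-0.29],"jaw":0.2},{"translation":[-58,-70,4],"angular":[0,0,-0.29],"jaw":0.2},{"translation":[-58,-70,4],"angular":[0,0,-0.29],"jaw":0.2},{"translation":[-58,-70,4],"angular":[0,0,-0.29],"jaw":0.2}]'
python3 - <<'E'
from h import *
here();snap('wrist','w3.png');print(ctrl.look_for('wrist','nut_a'))
E
```

```text
t: 7.6
ee_pos: [629.4, -44.4, 225.7]
orientation: [0.42, 3.113, 0.0]
ft_force: [-0.7, 0.4, -2.9]
width: 25.7
grasp_force: 30.0
t 7.6 tcp [629.4 -44.4 225.7] yaw_y 1.303 tilt 0.0 F [-0.7  0.4 -2.9] M [ 0.03  0.   -0.03] w 25.7 g 30.0 q [-0.09  0.43  1.61  0.    1.1  -1.39]
[{'rect': [202.7, 54.6, 265.7, 78.0], 'score': 0.83}, {'rect': [304.8, 183.6, 326.0, 194.5], 'score': 0.44}]
```

View pics/w3.png

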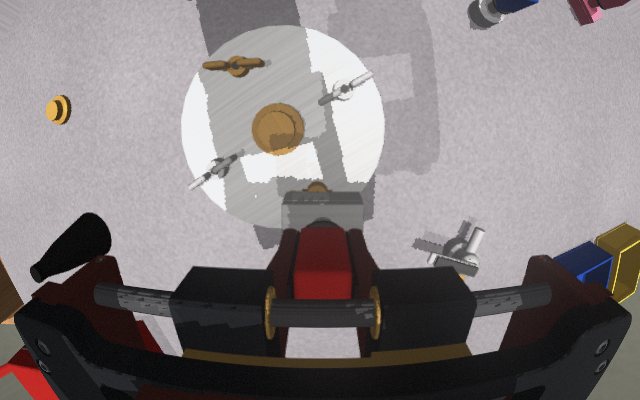

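The view shows the far brass nut at (236,66), the disc holder at (277,128), the steel nuts at (344,90) and (217,168), and the near nut hidden behind the wrench at (317,187).

Run:
```python
from h import *
print('n2',at('wrist',237,66,108),[at('wrist',*p,106) for p in((204,66),(269,64))])
print('disc',at('wrist',278,127,98))
p=[at('wrist',344,90,100),at('wrist',217,168,100)];print('steel',p,(p[0]+p[1])/2)
print('n1 visible hub',at('wrist',317,186,96))
p=[at('wrist',181,128,80),at('wrist',385,128,80)];print(p,(p[0]+p[1])/2, at('wrist',283,25,80))
```

```text
n2 [493.8 -86.9 108. ] [array([ 481.8, -118.1,  106. ]), array([501.3, -58.4, 106. ])]
disc [559.8 -67.7  98. ]
steel [array([5.43e+02, 4.00e-01, 1.00e+02]), array([ 579.9, -137.6,  100. ])] [561.45 -68.6  100.  ]
n1 visible hub [625. -48.  96.]
[array([ 528.6, -171.4,   80. ]), array([588.8,  32.3,  80. ])] [558.7  -69.55  80.  ] [461.3 -37.8  80. ]
```

```bash
python3 -m creep '[{"translation":[-1.5,0,0],"angular":[0,0,0],"jaw":0.2},{"translation":[-1.5,0,15],"angular":[0,0,0],"jaw":0.2},{"translation":[-1.5,0,30],"angular":[0,0,0],"jaw":0.2},{"translation":[-1.5,0,40],"angular":[0,0,0],"jaw":0.2},{"translation":[-1.5,0,50],"angular":[0,0,0],"jaw":0.2},{"translation":[-1.5,0,60],"angular":[0,0,0],"jaw":0.2},{"translation":[-1.5,0,60],"angular":[0,0,0],"jaw":0.2},{"translation":[-1.5,0,60],"angular":[0,0,0],"jaw":0.2}]'
python3 - <<'E'
from h import *
here()
E
```

```text
t: 8.7
ee_pos: [631.1, -45.1, 165.9]
orientation: [0.42, 3.113, 0.0]
ft_force: [0.0, 0.4, -1.3]
width: 25.7
grasp_force: 30.0
t 8.7 tcp [631.1 -45.1 165.9] yaw_y 1.302 tilt 0.0 F [ 0.   0.4 -1.3] M [ 0.02 -0.01  0.  ] w 25.7 g 30.0 q [-0.09  0.5   1.65  0.    0.99 -1.39]
```

```bash
python3 -m creep '[{"translation":[-1,-2,0],"angular":[0,0,0.12],"jaw":0.2},{"translation":[-1,-2,0],"angular":[0,0,0.24],"jaw":0.2},{"translation":[-1,-2,0],"angular":[0,0,0.36],"jaw":0.2},{"translation":[-1,-2,0],"angular":[0,0,0.48],"jaw":0.2},{"translation":[-1,-2,0],"angular":[0,0,0.6],"jaw":0.2},{"translation":[-1,-2,0],"angular":[0,0,0.7],"jaw":0.2},{"translation":[-1,-2,0],"angular":[0,0,0.8],"jaw":0.2},{"translation":[-1,-2,0],"angular":[0,0,0.87],"jaw":0.2}]'
python3 - <<'E'
from h import *
here();im=ctrl.get_image('top')
cv2.imwrite('pics/t2.png',cv2.resize(im[140:260,340:460,::-1],None,fx=5,fy=5,interpolation=cv2.INTER_CUBIC))
E
```

```text
t: 9.7
ee_pos: [633.6, -48.1, 167.2]
orientation: [1.693, 2.64, 0.003]
ft_force: [4.1, -3.3, -1.1]
width: 25.8
grasp_force: 30.0
t 9.7 tcp [633.6 -48.1 167.2] yaw_y 0.43 tilt 0.006 F [ 4.1 -3.3 -1.1] M [-0.73 -0.88  0.11] w 25.8 g 30.0 q [-0.09  0.5   1.65 -0.    0.99 -0.52]
```

```bash
python3 -m creep '[{"translation":[0,0,0],"angular":[0,0,-0.15],"jaw":0.2},{"translation":[0,0,0],"angular":[0,0,-0.3],"jaw":0.2},{"translation":[0,0,-30],"angular":[0,0,-0.3],"jaw":0.2},{"translation":[0,0,-60],"angular":[0,0,-0.3],"jaw":0.2},{"translation":[8,-50,-60],"angular":[0,0,-0.45],"jaw":0.2},{"translation":[17,-100,-60],"angular":[0,0,-0.63],"jaw":0.2},{"translation":[25,-148,-60],"angular":[0,0,-0.8],"jaw":0.2},{"translation":[25,-148,-60],"angular":[0,0,-0.87],"jaw":0.2}]'
python3 - <<'E'
from h import *
here();snap('wrist','w4.png');im=ctrl.get_image('top');hsv=cv2.cvtColor(im,cv2.COLOR_RGB2HSV)
H,S,V=[hsv[...,i].astype(int) for i in range(3)];br=(H>8)&(H<28)&(S>110)
m=np.zeros_like(br);m[158:182,375:415]=br[158:182,375:415];v,u=np.nonzero(m)
P=np.array([at('top',a,b,114) for a,b in zip(u,v)])[:,:2];w,E=np.linalg.eigh(np.cov(P.T));print(len(u),P.mean(0),np.arctan2(E[1,1],E[0,1]))
E
```

```text
t: 10.75
ee_pos: [482.8, -86.9, 225.9]
orientation: [-0.415, -3.112, -0.0]
ft_force: [0.9, -0.4, -0.9]
width: 25.9
grasp_force: 30.0
t 10.75 tcp [482.8 -86.9 225.9] yaw_y 1.306 tilt 0.002 F [ 0.9 -0.4 -0.9] M [ 0.02 -0.06  0.  ] w 25.9 g 30.0 q [-0.2   0.22  1.92 -0.    1.   -1.51]
75 [628.34       -46.69333333] -2.381789919861358
```

View pics/w4.png

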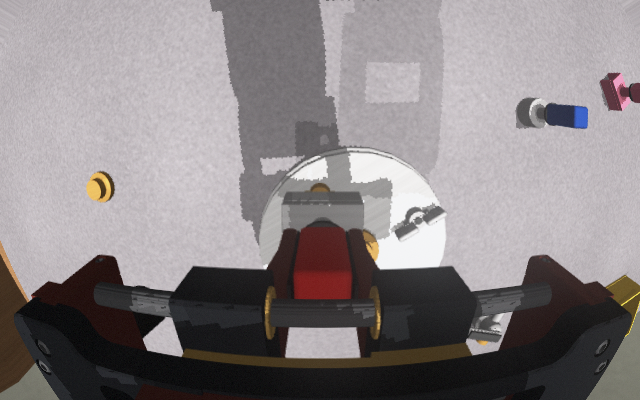

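The nut on the far side of the base now has wing yaw 0.76 (value ≈0.55, half-way). The wrench sits over the second nut, its hub visible at (319,187).

```bash
python3 -m creep '[{"translation":[-2,0,0],"angular":[0,0,0],"jaw":0.2},{"translation":[-2,0,15],"angular":[0,0,0],"jaw":0.2},{"translation":[-2,0,30],"angular":[0,0,0],"jaw":0.2},{"translation":[-2,0,40],"angular":[0,0,0],"jaw":0.2},{"translation":[-2,0,50],"angular":[0,0,0],"jaw":0.2},{"translation":[-2,0,61],"angular":[0,0,0],"jaw":0.2},{"translation":[-2,0,61],"angular":[0,0,0],"jaw":0.2},{"translation":[-2,0,61],"angular":[0,0,0],"jaw":0.2}]'
python3 -m creep '[{"translation":[0,0,0],"angular":[0,0,0.12],"jaw":0.2},{"translation":[0,0,0],"angular":[0,0,0.24],"jaw":0.2},{"translation":[0,0,0],"angular":[0,0,0.36],"jaw":0.2},{"translation":[0,0,0],"angular":[0,0,0.48],"jaw":0.2},{"translation":[0,0,0],"angular":[0,0,0.6],"jaw":0.2},{"translation":[0,0,0],"angular":[0,0,0.7],"jaw":0.2},{"translation":[0,0,0],"angular":[0,0,0.8],"jaw":0.2},{"translation":[0,0,0],"angular":[0,0,0.87],"jaw":0.2}]'
python3 - <<'E'
from h import *
here()
E
```

```text
t: 11.85
ee_pos: [488.6, -87.2, 164.9]
orientation: [0.42, 3.113, -0.0]
ft_force: [0.5, -0.4, -2.3]
width: 25.8
grasp_force: 30.0
t: 12.85
ee_pos: [490.9, -87.8, 165.9]
orientation: [1.693, 2.64, 0.003]
ft_force: [5.1, -2.2, -2.9]
width: 25.8
grasp_force: 30.0
t 12.85 tcp [490.9 -87.8 165.9] yaw_y 0.43 tilt 0.006 F [ 5.1 -2.2 -2.9] M [-0.43 -1.04  0.12] w 25.8 g 30.0 q [-0.2   0.32  1.95 -0.    0.86 -0.63]
```

```bash
python3 -m creep '[{"translation":[0,0,0],"angular":[0,0,0.1],"jaw":0.2},{"translation":[0,0,0],"angular":[0,0,0.2],"jaw":0.2},{"translation":[0,0,0],"angular":[0,0,0.3],"jaw":0.2},{"translation":[0,0,0],"angular":[0,0,0.4],"jaw":0.2},{"translation":[0,0,0],"angular":[0,0,0.46],"jaw":0.2},{"translation":[0,0,0],"angular":[0,0,0.5],"jaw":0.2},{"translation":[0,0,0],"angular":[0,0,0.5],"jaw":0.2},{"translation":[0,0,0],"angular":[0,0,0.5],"jaw":0.2}]'
python3 - <<'E'
from h import *
here()
E
```

```text
t: 13.85
ee_pos: [489.1, -87.6, 165.3]
orientation: [2.293, 2.145, 0.001]
ft_force: [1.7, -3.5, -0.9]
width: 25.9
grasp_force: 30.0
t 13.85 tcp [489.1 -87.6 165.3] yaw_y -0.067 tilt 0.002 F [ 1.7 -3.5 -0.9] M [-1.02 -0.29  0.17] w 25.9 g 30.0 q [-0.2   0.32  1.96 -0.    0.87 -0.13]
```

```bash
python3 -m creep '[{"translation":[0,0,0],"angular":[0,0,-0.15],"jaw":0.2},{"translation":[0,0,0],"angular":[0,0,-0.3],"jaw":0.2},{"translation":[0,0,-30],"angular":[0,0,-0.3],"jaw":0.2},{"translation":[0,0,-60],"angular":[0,0,-0.3],"jaw":0.2},{"translation":[16,46,-60],"angular":[0,0,-0.45],"jaw":0.2},{"translation":[33,94,-60],"angular":[0,0,-0.63],"jaw":0.2},{"translation":[49,141,-60],"angular":[0,0,-0.8],"jaw":0.2},{"translation":[49,141,-60],"angular":[0,0,-0.83],"jaw":0.2}]'
python3 - <<'E'
from h import *
here();im=ctrl.get_image('wrist');snap('top','t3.png');im=ctrl.get_image('top');hsv=cv2.cvtColor(im,cv2.COLOR_RGB2HSV)
H,S,V=[hsv[...,i].astype(int) for i in range(3)];br=(H>8)&(H<28)&(S>110)
m=np.zeros_like(br);m[220:242,395:428]=br[220:242,395:428];v,u=np.nonzero(m)
P=np.array([at('top',a,b,114) for a,b in zip(u,v)])[:,:2];w,E=np.linalg.eigh(np.cov(P.T));print(len(u),P.mean(0),np.arctan2(E[1,1],E[0,1]),np.sqrt(w))
E
```

```text
t: 14.85
ee_pos: [634.2, -46.2, 223.8]
orientation: [-1.23, -2.89, -0.002]
ft_force: [-0.2, 0.1, -2.2]
width: 26.3
grasp_force: 30.0
t 14.85 tcp [634.2 -46.2 223.8] yaw_y 0.766 tilt 0.001 F [-0.2  0.1 -2.2] M [-0.    0.04  0.01] w 26.3 g 30.0 q [-0.09  0.44  1.6   0.    1.1  -0.86]Traceback (most recent call last):
  File "<stdin>", line 5, in <module>
IndexError: too many indices for array: array is 1-dimensional, but 2 were indexed
```

```bash
python3 -m creep '[{"translation":[0,-1,0],"angular":[0,0,0],"jaw":0.2},{"translation":[0,-1,15],"angular":[0,0,0],"jaw":0.2},{"translation":[0,-1,30],"angular":[0,0,0],"jaw":0.2},{"translation":[0,-1,40],"angular":[0,0,0],"jaw":0.2},{"translation":[0,-1,50],"angular":[0,0,0],"jaw":0.2},{"translation":[0,-1,60],"angular":[0,0,0],"jaw":0.2},{"translation":[0,-1,60],"angular":[0,0,0],"jaw":0.2},{"translation":[0,-1,60],"angular":[0,0,0],"jaw":0.2}]'
python3 -m creep '[{"translation":[0,0,0],"angular":[0,0,0.13],"jaw":0.2},{"translation":[0,0,0],"angular":[0,0,0.26],"jaw":0.2},{"translation":[0,0,0],"angular":[0,0,0.39],"jaw":0.2},{"translation":[0,0,0],"angular":[0,0,0.52],"jaw":0.2},{"translation":[0,0,0],"angular":[0,0,0.64],"jaw":0.2},{"translation":[0,0,0],"angular":[0,0,0.74],"jaw":0.2},{"translation":[0,0,0],"angular":[0,0,0.84],"jaw":0.2},{"translation":[0,0,0],"angular":[0,0,0.84],"jaw":0.2}]'
python3 -m creep '[{"translation":[0,0,0],"angular":[0,0,0],"jaw":0.2},{"translation":[0,0,0],"angular":[0,0,-0.15],"jaw":0.2},{"translation":[0,0,0],"angular":[0,0,-0.3],"jaw":0.2},{"translation":[0,0,-30],"angular":[0,0,-0.3],"jaw":0.2},{"translation":[0,0,-60],"angular":[0,0,-0.3],"jaw":0.2},{"translation":[60,0,-60],"angular":[0,0,-0.3],"jaw":0.2},{"translation":[120,0,-60],"angular":[0,0,-0.3],"jaw":0.2},{"translation":[180,0,-60],"angular":[0,0,-0.3],"jaw":0.2}]'
python3 - <<'E'
from h import *
here();go(590,190,225,0.0);im=ctrl.get_image('top');hsv=cv2.cvtColor(im,cv2.COLOR_RGB2HSV)
H,S,V=[hsv[...,i].astype(int) for i in range(3)];br=(H>8)&(H<28)&(S>110)
for l,t,r,b in((375,158,415,182),(395,220,428,242)):
    m=np.zeros_like(br);m[t:b,l:r]=br[t:b,l:r];v,u=np.nonzero(m)
    if len(u)>20:
        P=np.array([at('top',a,b,114) for a,b in zip(u,v)])[:,:2];w,E=np.linalg.eigh(np.cov(P.T));print(len(u),P.mean(0),np.arctan2(E[1,1],E[0,1]),np.sqrt(w))
im2=ctrl.get_image('scene')
cv2.imwrite('pics/c2.png',np.hstack([cv2.resize(a[...,::-1],(390,390),interpolation=cv2.INTER_CUBIC) for a in(im[150:255,345:450],im2[130:240,175:285])]))
E
```

```text
t: 16.0
ee_pos: [631.8, -48.5, 164.9]
orientation: [1.235, 2.888, 0.0]
ft_force: [0.4, -0.6, -3.0]
width: 26.0
grasp_force: 30.0
t: 17.0
ee_pos: [632.3, -48.7, 165.5]
orientation: [2.304, 2.134, 0.002]
ft_force: [-0.6, -1.4, -2.2]
width: 25.7
grasp_force: 30.0
t: 18.0
ee_pos: [645.2, 132.6, 224.9]
orientation: [-1.96, -2.455, -0.0]
ft_force: [1.6, 0.5, -1.7]
width: 25.6
grasp_force: 30.0
t 18.0 tcp [645.2 132.6 224.9] yaw_y 0.223 tilt 0.0 F [ 1.6  0.5 -1.7] M [-0.07 -0.02 -0.03] w 25.6 g 30.0 q [ 0.18  0.47  1.55  0.    1.12 -0.04]
t 18.0 trans [ 68.2 -41.2  -0.1] ang [-0.    -0.     0.223]
68 [629.36323529 -46.49558824] -2.9324985909551895 [ 3.96262678 12.05924754]
72 [486.2625     -86.45277778] -2.9115201724433897 [ 3.89234194 11.70476914]
```

View pics/c2.png

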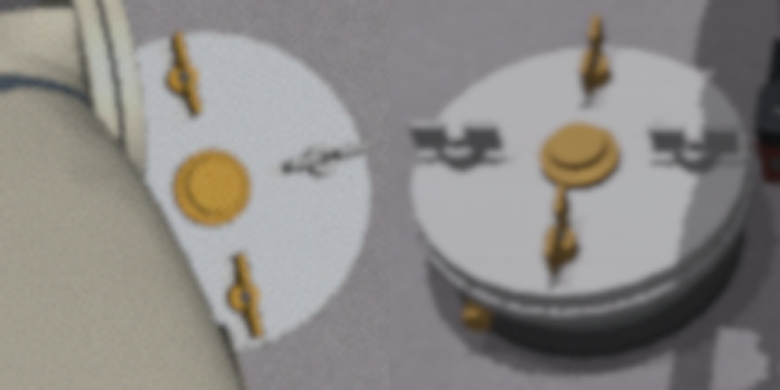

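Both brass nuts point at the centre: wing yaws are 0.21 and 0.23 against a tester yaw of about 0.265, so both values are about 1.05–1.09. Next I place the wrench on the free bench.

```bash
python3 -m creep '[{"translation":[50,0,0],"angular":[0,0,0],"jaw":0.2},{"translation":[90,0,30],"angular":[0,0,0],"jaw":0.2},{"translation":[90,0,80],"angular":[0,0,0],"jaw":0.2},{"translation":[90,0,125],"angular":[0,0,0],"jaw":0.2},{"translation":[90,0,145],"angular":[0,0,0],"jaw":0.2},{"translation":[90,0,153],"angular":[0,0,0],"jaw":0.2},{"translation":[90,0,157.5],"angular":[0,0,0],"jaw":0.2},{"translation":[90,0,157.5],"angular":[0,0,0],"jaw":0.2}]'
python3 - <<'E'
from h import *
here()
E
```

```text
t: 19.1
ee_pos: [626.6, 218.9, 68.4]
orientation: [1.961, 2.453, 0.002]
ft_force: [1.0, 0.3, -1.3]
width: 25.9
grasp_force: 30.0
t 19.1 tcp [626.6 218.9  68.4] yaw_y 0.222 tilt 0.002 F [ 1.   0.3 -1.3] M [-0.    0.06 -0.03] w 25.9 g 30.0 q [0.32 0.67 1.62 0.   0.85 0.1 ]
```

```bash
python3 -m creep '[{"translation":[0,0,0.5],"angular":[0,0,0],"jaw":0.2},{"translation":[0,0,1],"angular":[0,0,0],"jaw":0.2},{"translation":[0,0,1],"angular":[0,0,0],"jaw":0.9},{"translation":[0,0,1],"angular":[0,0,0],"jaw":0.9},{"translation":[0,0,1],"angular":[0,0,0],"jaw":0.9},{"translation":[0,0,1],"angular":[0,0,0],"jaw":0.9},{"translation":[0,0,1],"angular":[0,0,0],"jaw":0.9},{"translation":[0,0,1],"angular":[0,0,0],"jaw":0.9}]'
python3 -m creep '[{"translation":[0,0,0],"angular":[0,0,0],"jaw":0.9},{"translation":[0,0,0],"angular":[0,0,0],"jaw":0.9},{"translation":[0,0,-30],"angular":[0,0,0],"jaw":0.9},{"translation":[0,0,-70],"angular":[0,0,0],"jaw":0.9},{"translation":[0,0,-110],"angular":[0,0,0],"jaw":0.9},{"translation":[0,0,-150],"angular":[0,0,0],"jaw":0.9},{"translation":[0,0,-150],"angular":[0,0,0],"jaw":0.9},{"translation":[0,0,-150],"angular":[0,0,0],"jaw":0.9}]'
python3 - <<'E'
from h import *
here();snap('wrist','w5.png')
E
```

```text
t: 20.1
ee_pos: [625.7, 218.8, 66.2]
orientation: [-1.961, -2.454, 0.0]
ft_force: [0.6, -0.3, -0.7]
width: 78.4
grasp_force: 0.0
t: 21.1
ee_pos: [625.2, 218.6, 215.6]
orientation: [-1.961, -2.454, 0.001]
ft_force: [0.4, -0.7, 0.3]
width: 79.0
grasp_force: 0.0
t 21.1 tcp [625.2 218.6 215.6] yaw_y 0.222 tilt 0.001 F [ 0.4 -0.7  0.3] M [-0.05  0.05 -0.04] w 79.0 g 0.0 q [ 0.32  0.49  1.55 -0.    1.11  0.1 ]
```

View pics/w5.png

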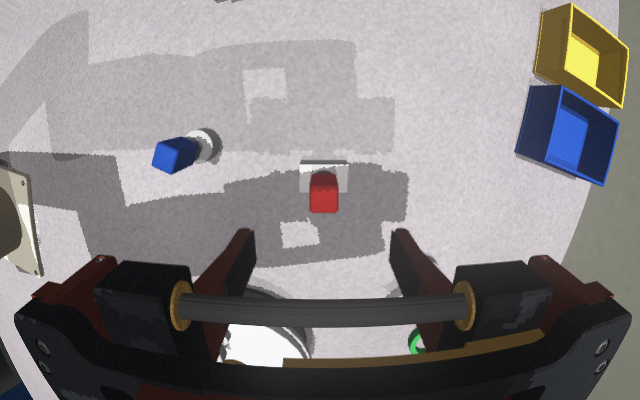

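The red wrench stands upright by itself at (324,190), clear of the gripper.

```bash
python3 -c "
from workcell import ctrl
print(ctrl.close_job())"
```

```text
the job is handed in; nothing more can be done
None
```

The job is handed in at about 21 s: both brass nuts are home, turned in the required half–home–finish order, and the red wrench stands upright by itself on the bench; the first grasp closed too late and was repeated, and no verdict was returned.

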